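# Set the charging timer and pull its knob out to lock

### The arm

A 6-joint arm with a two-finger parallel gripper is mounted at the origin on the work surface. World frame = base frame: x ahead of the robot, y to its left, z up, the work surface at z = 0. Lengths are in mm, angles in degrees, forces in N, time in s.
With the tool pointing down it reaches from about 300 to 850 mm from the base axis. Payload 4.2 kg.
Tool frame: the origin (TCP) lies at the very end of the fingers, on their centre line; the grasp point (between the pads) lies 19 mm behind it (hold_point_z is the z of the grasp point in the tool frame, in mm); z points along the fingers, y is the direction in which the jaws open and shut (so a half turn about z gives the same grasp; the last joint's range is limited). The gripper opens to 91 mm and grips with 3 to 60 N. Pads are 32 mm wide; open, the fingers measure 118 mm over their backs; the gripper's body (76 mm by 178 mm) begins 60 mm behind the grasp point.
Start: joints at [-69.041, 18.312, 89.639, -0, 72.044, -1.146], TCP at [216.378, -532.754, 188.176] pointing down, gripper open.
Joint ranges: [-177.97, 177.97], [-48.28, 115.42], [12.27, 149.76], [-77.06, 257.06], [2.81, 150.46], [-146.56, 146.56]. Speed limits (degrees/s): [147.25, 147.25, 180, 180, 180, 180].

### API

Orientations are given as [roll, pitch, yaw] about the fixed x, y, z axes, in that order (R = Rz(yaw) Ry(pitch) Rx(roll)).
In Python, from workcell import state, grab_frame, job_done, hold_point_z gives the robot as it stands. The module is installed in compiled form; this text tells all that it offers.
- The arm moves only by the shell command python3 -m creep 'ROWS' [FORCE]. ROWS is JSON, a list of rows, each a list of 7 numbers: the closure, from 0 (fully open) to 1 (shut), then the shift along the tool's x, y, z in mm, then the turn, a rotation vector about the tool's x, y, z in degrees. A call has 1 to 5 rows; each row shifts and turns the commanded pose from where the row before left it, along the tool's axes as they then stand; what a row does not reach is not made up. A row lasts 1/8 s, in which the tool goes at most 62.5 mm and 10.7 degrees, less where a joint would pass 70% of its speed; a pose out of reach is approached as far as the arm can. A call is refused whole if a number of a shift passes 62.5 or a number of a turn 10.7, either way. A call with a gripper value outside its range is refused whole. The fingers move at their own pace and stop on an object; FORCE is the grip in N (left out, the last holds). Time passes only in rows, so rows that do not move let the fingers close. It gives the time, the measured TCP pose, the force and the opening at its end, in the units of the state.
- state(): the state, without advancing time (a new reading comes with each control period).
- grab_frame(name): name is "side" or "top"; returns a dict with "frame" (384x512x3 uint8, red, green, blue), "fx", "fy", "cx", "cy" (pixels), "view" (4x4, takes a point from world to camera coordinates). Camera axes: x right, y down, z forward; pixel columns grow to the right and rows downward; lengths in mm; the calibration is good to about 2 mm. A picture is of the moment at which its call begins. There is no depth.
- job_done(): hands the job in, once; it reports no verdict.
The state is a dict: "time_s": time; "qpos": joint angles; "qvel": joint speeds; "effort": joint torques, N m; "ee_pos": TCP position; "ee_rot": TCP orientation; "force": force on the tool from outside, world axes, zero at the start; "torque": the same for the moment, N m; "gripper_width": finger opening in mm.
Only numpy, scipy, OpenCV 4.12 (cv2) and the standard library are available. Lean on these libraries where they do the work, as an engineer would, in place of code of your own. Each camera call takes 0.05 s, during which the arm holds its last target.

### The job

Turn the orange knob of the charging timer until its white pointer is in the red band, then feel for the notch inside the band by turning slowly under a gentle pull, and pull the knob fully out so that it stays out, locked. Never force the catch: pull and turn gently where it resists, and leave everything else on the desk where it is. Let go of the knob at the end.

Things in the scene. Friction and masses are not known exactly. Their poses are not given: they have to be found in the camera images.
- timer: white charging-timer box fixed to the desk, 150 x 150 mm, 60 mm tall, round black scale on top; origin at the centre of its underside, z up; the knob is at the middle of its top. The notch: if the knob is kept lifted 5 to 6 mm and turned slowly through the band, the catch's push vanishes at the notch; then it pulls out freely and no longer turns (turning on strains the catch).
- dial: turning part of the knob, carries the orange grip; origin on the knob's vertical axis, 63 mm above the desk; z up, x along the grip bar towards the white pointer line. Turns with about 0.05 N m of friction, free for at least 1.8 rad clockwise (seen from above) from its start.
- knob_grip (a point): point on the knob's axis in the orange grip bar, 14 mm below the bar's top, 24 mm above the grey skirt. The upright bar is 52 mm long (dial x), 16 mm thick (dial y), 38 mm tall: grip its thickness from above. The skirt under it is 60 mm wide, 6 mm thick, 3 mm above the box. Rises with the knob.
- pointer_tip (a point): the tip of the white pointer line, 36 mm from the knob's axis along dial x
- band: red band on the scale, an arc 37 to 50 mm from the knob's axis, 0.45 rad either side of its middle; origin on the knob's axis at the box top, z up, x towards the band's middle. It stays put. Inside the box it carries the hidden catch plate. At the start the pointer is 0.6 to 1.05 rad from the band's middle, which is reached clockwise seen from above.
- band_middle (a point): point on the middle line of the red band, 36 mm from the knob's axis (where the pointer tip would be if it pointed at the middle)
- pull (a joint): knob pulled up: 0 in, 0.016 m fully out (stop). Slides with 1.5 N of friction plus 0.6 N of weight, stays where left. Comes out only at a hidden notch inside the band, 0.10 to 0.36 rad from its middle (varies; play 0.05 rad each way). Elsewhere it lifts 2 mm, then meets a sprung catch plate, 2 N per mm, that pushes it back; over 20 N on the catch damages it. Method: see timer.
- tumbler: clear drinking glass, 68 mm wide, 85 mm tall, standing beside the timer; bystander, origin at the centre of its underside
- phone: black smartphone lying face up, 150 x 72 x 9 mm, on the side nearer the robot; bystander, origin at the centre of its underside
- carton: white and green paper carton, 50 x 100 x 70 mm, standing beside the timer; bystander, origin at the centre of its underside
- mug: blue ceramic mug, 80 mm wide, 95 mm tall; bystander, origin at the centre of its underside
- thermos: steel bottle, 68 mm wide, 220 mm tall; bystander, origin at the centre of its underside
- folder: red certificate folder lying flat, 220 x 300 x 10 mm; bystander, origin at the centre of its underside
- tape: yellow ring (roll), 76 mm wide, 24 mm tall; bystander, origin at the centre of its underside
There are look-alikes about, which are no part of the job. Leave any green or purple look-alike of the timer alone.

How it is judged (in metres and radians):
On the way, in this order (a step that is already met when the one before it is completed fails the run):
1. the pointer is in the red band, the knob not yet pulled out (horizontal distance between pointer_tip and band_middle below 0.017 m and value of joint pull below 0.0125 m), for 0.1 s.
2. the knob is pulled out in the band (horizontal distance between pointer_tip and band_middle below 0.017 m and value of joint pull above 0.0135 m), for 0.2 s.
At the end, for the whole second after the job is handed in: the knob is out by more than 13.5 mm (of 16) with its pointer tip within 17 mm (0.47 rad) of the middle of the red band, at rest and released (all of step 2 and contact force between the fingers and dial below 0.1 N and linear speed of dial below 0.02 m/s); the robot touches nothing.
It fails at once if the catch is forced: more than 20 N between the knob and its catch (contact force between dial and band above 20 N).
It fails at once if another thing on the desk is moved by more than 30 mm (distance of any of tumbler, phone, carton, mug, thermos, folder, tape from where it was at the start of the episode above 0.03 m).
It also fails if it takes over 42 s, if anything falls off the work surface, if the arm or the gripper's body presses on something with over 40 N, if the wrist force passes 120 N, or if a joint passes its speed limit or range.

## Working session

There is one attempt and no reset: what is moved stays moved. The work goes in short steps, Python scripts to look and compute and a shell command to move; the robot and the scene stay as the last step left them, time stands still between calls to the robot, and variables do not carry over. Pictures are saved under pics/ and viewed, and the job is handed in when it is done.

```bash
mkdir -p pics
python3 - <<'E'
from workcell import state, grab_frame, hold_point_z
import cv2,numpy as np,pickle
print(state(), hold_point_z if not callable(hold_point_z) else hold_point_z())
for n in("side","top"):
    f=grab_frame(n); pickle.dump(f,open(f"pics/{n}0.pkl","wb"))
    cv2.imwrite(f"pics/{n}0.png",cv2.resize(f["frame"][:,:,::-1],None,fx=1.5,fy=1.5))
    print(n,f["fx"],f["fy"],f["cx"],f["cy"],np.round(f["view"],3))
E
```

```text
{'time_s': 0.0, 'qpos': array([-6.90415334e+01,  1.83506250e+01,  8.97069687e+01, -1.82361913e-03,
        7.20420684e+01, -1.14611841e+00]), 'qvel': array([-0.01915543,  0.00180467,  0.02126376,  0.01421077, -0.06181924,
        0.02581696]), 'effort': array([-4.64546301e-04, -4.12463844e+01, -2.31972206e+01,  7.27790734e-02,
        4.55522840e-02, -1.10766537e-04]), 'ee_pos': array([ 216.16449871, -532.23014731,  187.32668088]), 'ee_rot': array([-1.79900323e+02, -2.60010796e-04,  2.21051485e+01]), 'force': array([ 0.76278626,  0.30300901, -0.72371977]), 'torque': array([ 0.03659834, -0.00493427,  0.01612249]), 'gripper_width': 91.48794182992489} -18.8
side 413.82770516258097 413.82770516258097 261.8059884347025 192.4802909449776 [[-7.390000e-01 -6.740000e-01  2.200000e-02  3.581020e+02]
 [-3.940000e-01  4.050000e-01 -8.250000e-01  2.715630e+02]
 [ 5.470000e-01 -6.180000e-01 -5.650000e-01  1.101676e+03]
 [ 0.000000e+00  0.000000e+00  0.000000e+00  1.000000e+00]]
top 455.739236550867 455.739236550867 251.6786270271914 193.23332352308094 [[-2.600000e-02 -1.000000e+00  0.000000e+00  1.156400e+01]
 [-9.890000e-01  2.600000e-02 -1.480000e-01  4.807380e+02]
 [ 1.480000e-01 -4.000000e-03 -9.890000e-01  1.707883e+03]
 [ 0.000000e+00  0.000000e+00  0.000000e+00  1.000000e+00]]
```

```bash
ls . pics
```

```text
.:
pics

pics:
side0.pkl
side0.png
top0.pkl
top0.png
```

View pics/top0.png

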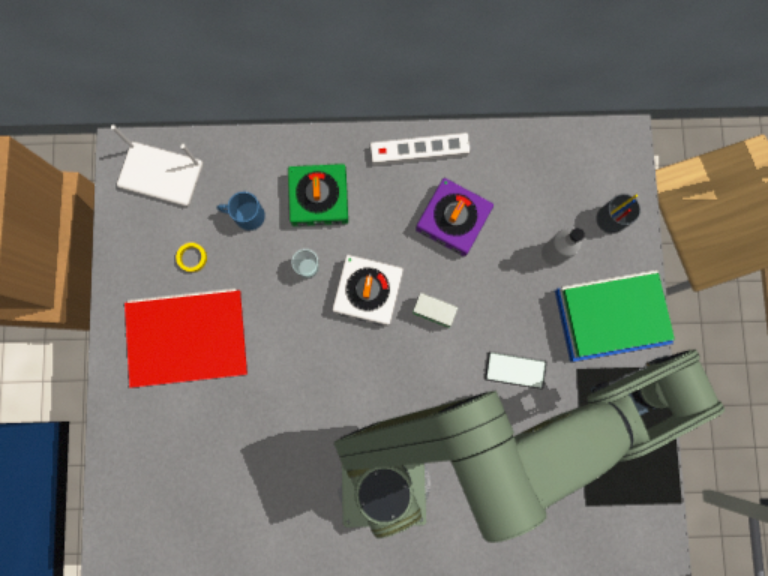

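View pics/side0.png

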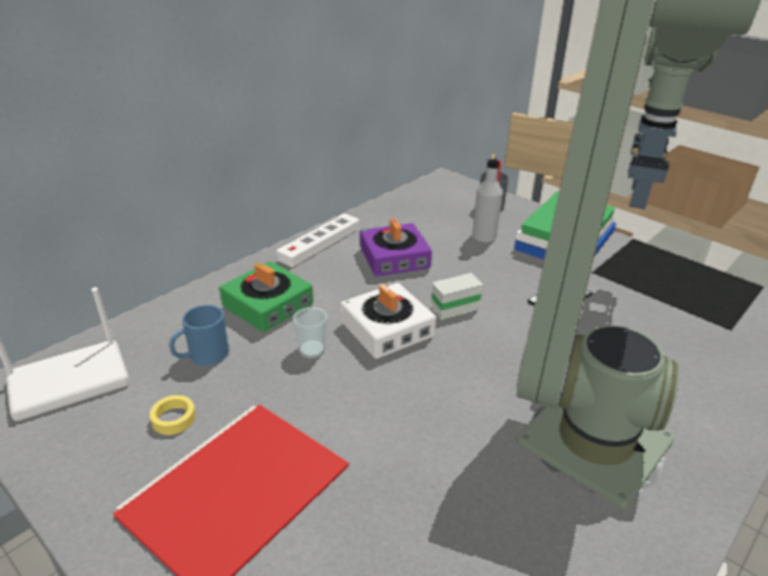

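Seen (shown at 1.5×): the candidates are the white timer (top 368,290; side 388,318), the green timer (318,193) and the purple timer (456,216). I choose the white one by the description. The tumbler is at (305,262), the carton at (435,309) and the phone at (516,370). Next I take a close crop and measure.

```bash
cat > h.py <<'E'
import numpy as np,cv2,pickle
def ray(f,u,v):
    V=np.array(f["view"]);R=V[:3,:3];t=V[:3,3]
    d=R.T@np.array([(u-f["cx"])/f["fx"],(v-f["cy"])/f["fy"],1]);return -R.T@t,d
def onz(f,u,v,z):
    o,d=ray(f,u,v);return o+d*(z-o[2])/d[2]
def proj(f,p):
    V=np.array(f["view"]);c=V[:3,:3]@np.array(p)+V[:3,3];return np.array([f["fx"]*c[0]/c[2]+f["cx"],f["fy"]*c[1]/c[2]+f["cy"]])
def tri(f1,p1,f2,p2):
    o1,d1=ray(f1,*p1);o2,d2=ray(f2,*p2)
    s=np.linalg.lstsq(np.c_[d1,-d2],o2-o1,rcond=None)[0]
    a=o1+d1*s[0];b=o2+d2*s[1];return (a+b)/2,np.linalg.norm(a-b)
def blobs(f,fn,win):
    x0,y0,x1,y1=win
    h=cv2.cvtColor(f["frame"],cv2.COLOR_RGB2HSV).astype(int)
    m=np.zeros(h.shape[:2],np.uint8);m[y0:y1,x0:x1]=fn(h[...,0],h[...,1],h[...,2])[y0:y1,x0:x1]
    return m
E
python3 - <<'E'
from h import *
W={"top":(215,165,275,220),"side":(220,180,300,240)}
F={n:pickle.load(open(f"pics/{n}0.pkl","rb")) for n in W}
for n,w in W.items():
    f=F[n];x0,y0,x1,y1=w
    s=600//max(x1-x0,y1-y0)
    cv2.imwrite(f"pics/crop_{n}.png",cv2.resize(f["frame"][y0:y1,x0:x1,::-1],None,fx=s,fy=s,interpolation=cv2.INTER_NEAREST))
    for nm,fn in (("orange",lambda h,s,v:(h>6)&(h<20)&(s>130)&(v>90)),("red",lambda h,s,v:((h<=4)|(h>174))&(s>150)&(v>90)),("white",lambda h,s,v:(s<40)&(v>170))):
        m=blobs(f,fn,w)
        k,l,st,c=cv2.connectedComponentsWithStats(m)
        for i in range(1,k):
            if st[i,4]>3: print(n,nm,st[i],np.round(c[i],1))
E
```

```text
top orange [242 183   7  16  64] [244.6 191.2]
top red [251 182   8  11  46] [254.6 187.1]
top white [222 170  47  46 851] [245.5 192.7]
side orange [252 191  13  16 123] [258.3 199. ]
side red [266 198   3   2   5] [266.8 198.6]
side white [288 185  12  12  97] [294.9 190.1]
side white [ 227  188   64   50 1084] [259.6 212.1]
```

View pics/crop_top.png

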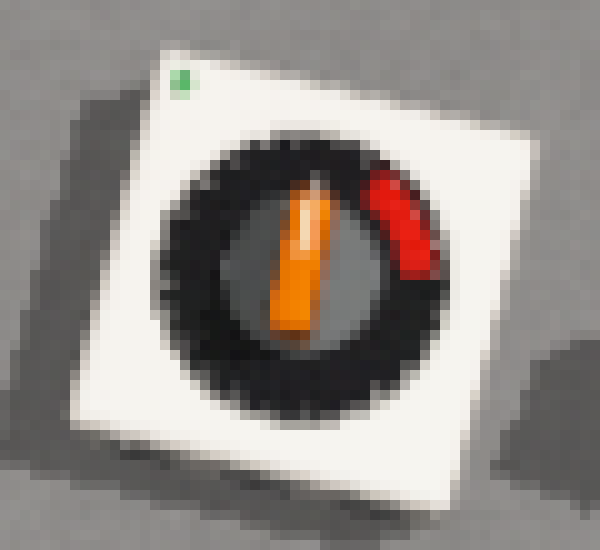

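View pics/crop_side.png

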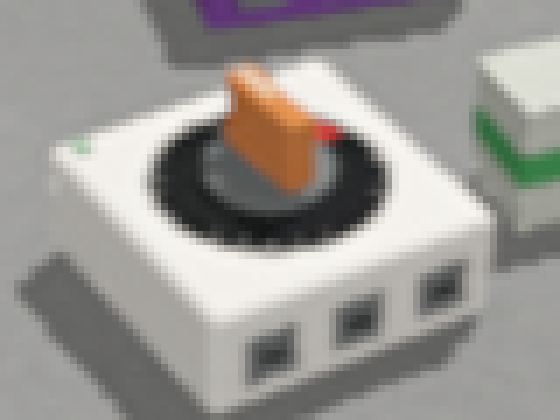

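Run:
```python
from h import *
F={n:pickle.load(open(f"pics/{n}0.pkl","rb")) for n in("top","side")}
t=F["top"]
m=blobs(t,lambda h,s,v:(s<60)&(v>130),(215,165,275,220))
c=max(cv2.findContours(m,0,1)[0],key=cv2.contourArea)
P=np.array([onz(t,u,v,60)[:2] for u,v in c[:,0]],np.float32)
print("box",cv2.minAreaRect(P))
mo=blobs(t,lambda h,s,v:(h>6)&(h<20)&(s>130)&(v>90),(215,165,275,220))
ys,xs=np.nonzero(mo);Q=np.array([onz(t,u,v,107)[:2] for u,v in zip(xs,ys)],np.float32)
print("bar",cv2.minAreaRect(Q),Q.mean(0),cv2.fitLine(Q,cv2.DIST_L2,0,.01,.01).ravel())
# dark disc
md=blobs(t,lambda h,s,v:(v<70),(226,175,266,212))
c=max(cv2.findContours(md,0,1)[0],key=cv2.contourArea)
D=np.array([onz(t,u,v,61)[:2] for u,v in c[:,0]],np.float32)
print("disc",cv2.minEnclosingCircle(D))
mr=blobs(t,lambda h,s,v:((h<=5)|(h>174))&(s>120)&(v>80),(215,165,275,220))
ys,xs=np.nonzero(mr);print("red",np.array([onz(t,u,v,61)[:2] for u,v in zip(xs,ys)]).mean(0))
print("tri orange",tri(t,(244.6,191.2),F["side"],(258.3,199.0)))
print("red tip etc: bar ends",onz(t,246.5,184,107),onz(t,243.5,197.5,107))
```

```text
box ((483.5816650390625, 26.189918518066406), (224.633544921875, 206.14825439453125), 88.4974365234375)
bar ((480.7106018066406, 24.87814712524414), (17.076656341552734, 56.129615783691406), 78.39116668701172) [478.5786    25.140926] [ 9.8100019e-01 -1.9400695e-01  4.7857855e+02  2.5140926e+01]
disc ((482.23876953125, 24.56319808959961), 53.37886047363281)
red [501.08397845 -12.91146777]
tri orange (array([480.87598833,  24.73776542,  86.89128291]), np.float64(1.6691205412174641))
red tip etc: bar ends [505.05935579  17.37810696 107.        ] [455.21462887  29.59814327 107.        ]
```

The crop confirms the white box with the red band to the right of the pointer. Measured:
- The knob's axis is at about (481.5, 24.8).
- The bar points at −11.4°.
- The band's middle is at −63°. The gap is 0.9 rad clockwise, which fits the 0.6 to 1.05 rad given. The red radius of 42 mm and the disc radius of 53 mm are also plausible.

For the wrist range I grip at yaw 168.6°, the half-turn equivalent. I translate first, then turn.

```bash
python3 -m creep '[[0,38,-35,0,0,0,0],[0,38,-35,0,0,0,0],[0,38,-35,0,0,0,0],[0,38,-35,0,0,0,0],[0,38,-35,0,0,0,0]]' 20
python3 -m creep '[[0,38,-35,0,0,0,0],[0,38,-35,0,0,0,0],[0,38,-35,0,0,0,0],[0,38,-35,0,0,0,0],[0,38,-35,0,0,0,0]]'
python3 -m creep '[[0,38,-35,0,0,0,0],[0,38,-35,0,0,0,0],[0,0,0,0,0,0,-10.5],[0,0,0,0,0,0,-10.5],[0,0,0,0,0,0,-10.5]]'
python3 -m creep '[[0,0,0,0,0,0,-10.5],[0,0,0,0,0,0,-10.5],[0,0,0,0,0,0,-10.5],[0,0,0,0,0,0,-10.5],[0,0,0,0,0,0,-10.5]]'
python3 -m creep '[[0,0,0,0,0,0,-10.5],[0,0,0,0,0,0,-10.5],[0,0,0,0,0,0,-10.5],[0,0,0,0,0,0,-10.5],[0,0,0,0,0,0,-10]]'
python3 -m creep '[[0,0,0,0,0,0,-10],[0,0,0,0,0,0,0]]'
```

```text
time_s: 0.72
ee_pos: [326.9, -297.4, 187.9]
ee_rot: [-180.0, -0.0, 22.1]
force: [-0.4, -0.6, -1.1]
gripper_width: 91.1
time_s: 1.35
ee_pos: [437.0, -63.8, 188.0]
ee_rot: [180.0, 0.0, 22.1]
force: [0.3, -0.4, 0.7]
gripper_width: 91.1
time_s: 1.98
ee_pos: [480.5, 28.2, 187.7]
ee_rot: [-180.0, 0.0, 54.0]
force: [0.3, 0.2, 0.2]
gripper_width: 91.1
time_s: 2.6
ee_pos: [480.5, 28.0, 187.7]
ee_rot: [-179.9, -0.0, 106.5]
force: [0.8, -0.5, 0.1]
gripper_width: 91.5
time_s: 3.22
ee_pos: [480.4, 28.0, 187.7]
ee_rot: [-180.0, -0.0, 158.4]
force: [-0.4, -1.3, -0.7]
gripper_width: 91.3
time_s: 3.48
ee_pos: [480.5, 28.0, 187.8]
ee_rot: [-180.0, -0.0, 168.0]
force: [-1.4, -0.2, -0.1]
gripper_width: 91.2
```

```bash
python3 -m creep '[[0,-1.8,-2.9,0,0,0,-0.5],[0,0,0,40,0,0,0],[0,0,0,40,0,0,0],[0,0,0,0,0,0,0]]'
python3 - <<'E'
from workcell import grab_frame
import cv2
for n,(x0,y0,x1,y1) in {"top":(205,155,285,225),"side":(220,150,300,240)}.items():
    f=grab_frame(n); cv2.imwrite(f"pics/pre_{n}.png",cv2.resize(f["frame"][y0:y1,x0:x1,::-1],None,fx=6,fy=6,interpolation=cv2.INTER_NEAREST))
E
```

```text
time_s: 3.98
ee_pos: [479.6, 24.5, 105.9]
ee_rot: [-179.9, -0.4, 168.5]
force: [-0.1, -0.5, 1.6]
gripper_width: 91.2
```

View pics/pre_side.png

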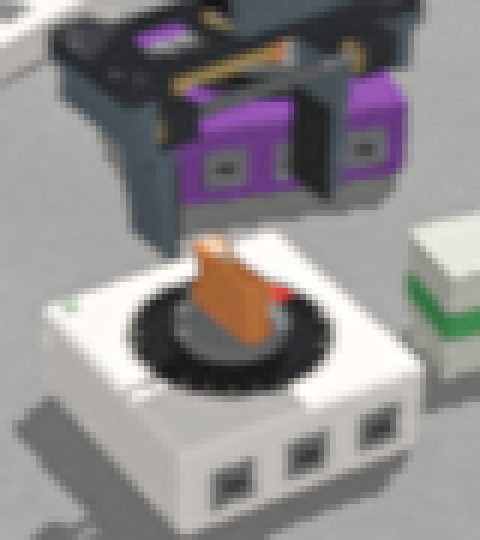

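View pics/pre_top.png

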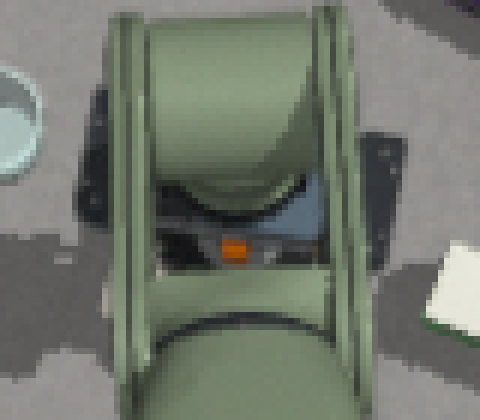

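Run:
```python
from h import *
from workcell import state
s=state();print(s["ee_pos"],s["ee_rot"],s["time_s"],s["force"])
f=pickle.load(open("pics/side0.pkl","rb"))
for p in (s["ee_pos"],s["ee_pos"]+[9,45,0],s["ee_pos"]-[9,45,0],(481,25,107),(481.5,25,69)):
    print(p,(proj(f,p)-[220,150])*6)
```

```text
[482.77887163  24.65563587 109.00877582] [1.79991905e+02 6.34244732e-02 1.68556218e+02] 4.075 [0.46597338 1.01134199 0.68398626]
[482.77887163  24.65563587 109.00877582] [226.36336229 257.4069008 ]
[491.77887163  69.65563587 109.00877582] [153.41493136 286.27283107]
[473.77887163 -20.34436413 109.00877582] [296.76712723 229.5479031 ]
(481, 25, 107) [228.36194792 262.2189697 ]
(481.5, 25, 69) [226.45982896 321.10153233]
```

The side view shows the open fingers straddling the orange bar (bar top at crop 235,262). The tips look about 18 mm higher than the TCP, probably because the fingers lengthen as they close, so I keep some margin over the skirt.

```bash
python3 -m creep '[[0,1,0,20,0,0,0],[0,0,0,12,0,0,0],[0,0,0,0,0,0,0],[0.5,0,0,0,0,0,0],[0.5,0,0,0,0,0,0]]' 15
python3 -m creep '[[0.75,0,0,0,0,0,0],[0.8,0,0,0,0,0,0],[0.85,0,0,0,0,0,0],[0.9,0,0,0,0,0,0]]'
python3 - <<'E'
from workcell import grab_frame
import cv2
for n,(x0,y0,x1,y1) in {"side":(220,150,300,240)}.items():
    f=grab_frame(n); cv2.imwrite(f"pics/g1_{n}.png",cv2.resize(f["frame"][y0:y1,x0:x1,::-1],None,fx=6,fy=6,interpolation=cv2.INTER_NEAREST))
E
```

```text
time_s: 4.7
ee_pos: [481.6, 24.9, 76.8]
ee_rot: [180.0, 0.1, 168.6]
force: [0.3, -0.9, -0.3]
gripper_width: 74.5
time_s: 5.2
ee_pos: [481.0, 25.0, 76.2]
ee_rot: [-180.0, 0.0, 168.6]
force: [0.3, -0.2, 0.2]
gripper_width: 34.1
```

View pics/g1_side.png

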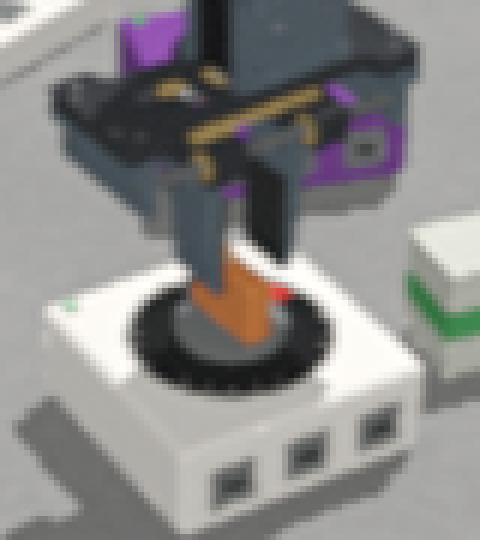

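```bash
python3 -m creep '[[1,0,0,0,0,0,0],[1,0,0,0,0,0,0],[1,0,0,0,0,0,0],[1,0,0,0,0,0,0]]' 20
python3 -m creep '[[1,0,0,0,0,0,0],[1,0,0,0,0,0,0]]'
python3 -c "
from workcell import state
s=state();print(s['ee_pos'],s['ee_rot'],s['force'],s['torque'],s['gripper_width'])"
```

```text
time_s: 5.75
ee_pos: [481.3, 26.4, 76.2]
ee_rot: [179.8, 0.0, 168.5]
force: [0.9, 4.1, 0.6]
gripper_width: 15.8
time_s: 6.0
ee_pos: [481.3, 26.3, 76.2]
ee_rot: [179.8, 0.0, 168.5]
force: [0.8, 4.9, 0.6]
gripper_width: 15.9
[481.30867848  26.34503835  76.2289496 ] [1.79848629e+02 8.31506682e-03 1.68536929e+02] [0.81869041 4.93501497 0.63655174] [ 0.99782496 -0.20437553 -0.07056927] 15.890082738910163
```

```bash
python3 -m creep '[[1,0,1.4,0,0,0,5],[1,0,0,0,0,0,5],[1,0,0,0,0,0,5],[1,0,0,0,0,0,5],[1,0,0,0,0,0,4]]'
python3 -m creep '[[1,0,0,0,0,0,0]]'
cat > st.py <<'E'
from workcell import state
import numpy as np
s=state();print(np.round(s['ee_pos'],2),np.round(s['ee_rot'],2),np.round(s['force'],2),np.round(s['torque'],3),round(s['gripper_width'],1),s['time_s'])
E
python3 st.py
```

```text
time_s: 6.62
ee_pos: [481.2, 26.4, 76.2]
ee_rot: [-180.0, -0.0, 144.5]
force: [0.0, 0.6, 0.5]
gripper_width: 15.7
time_s: 6.75
ee_pos: [481.2, 26.4, 76.2]
ee_rot: [-180.0, -0.0, 144.6]
force: [-0.8, -0.1, 0.9]
gripper_width: 15.8
[481.16  26.38  76.21] [-1.7999e+02 -1.0000e-02  1.4465e+02] [-0.82 -0.09  0.94] [ 0.056  0.038 -0.044] 15.8 6.75
```

```bash
python3 -m creep '[[1,0,0,-1,0,0,0],[1,0,0,-1,0,0,0],[1,0,0,0,0,0,0]]' 25
python3 -m creep '[[1,0,0,-1,0,0,0],[1,0,0,-1,0,0,0],[1,0,0,0,0,0,0]]'
python3 -m creep '[[1,0,0,-1,0,0,0],[1,0,0,0,0,0,0]]'
python3 st.py
python3 - <<'E'
from workcell import grab_frame
import cv2
for n,(x0,y0,x1,y1) in {"side":(220,150,300,240)}.items():
    f=grab_frame(n); cv2.imwrite(f"pics/g2_{n}.png",cv2.resize(f["frame"][y0:y1,x0:x1,::-1],None,fx=6,fy=6,interpolation=cv2.INTER_NEAREST))
E
```

```text
time_s: 7.12
ee_pos: [481.1, 26.4, 78.0]
ee_rot: [-180.0, -0.0, 144.6]
force: [0.2, 1.0, -1.6]
gripper_width: 15.8
time_s: 7.5
ee_pos: [481.1, 26.3, 79.9]
ee_rot: [-180.0, -0.0, 144.6]
force: [0.2, 1.2, -5.3]
gripper_width: 15.7
time_s: 7.75
ee_pos: [481.1, 26.3, 80.9]
ee_rot: [-180.0, -0.0, 144.6]
force: [0.9, 0.7, -7.1]
gripper_width: 15.4
[481.15  26.32  80.92] [-1.7998e+02 -1.0000e-02  1.4461e+02] [ 0.93  0.75 -7.13] [ 0.174 -0.267 -0.028] 15.4 7.75
```

View pics/g2_side.png

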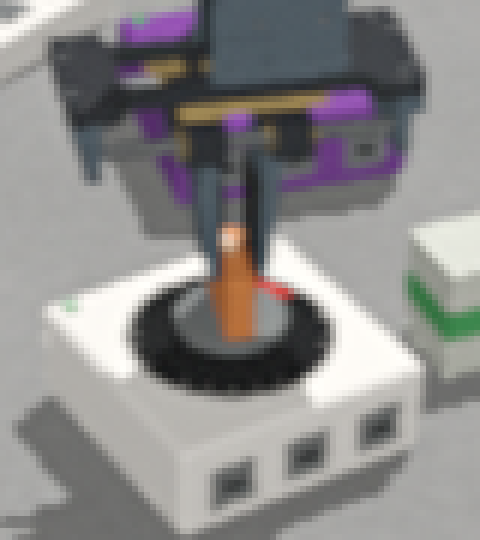

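The bar has turned with the gripper. It now stands almost edge-on at crop (237,280), and the red band shows to its right. Lifting is met by the catch (−7 N at 4.7 mm, as described). I lift to 5.5 mm and turn slowly.

```bash
python3 -m creep '[[1,0,0,-0.8,0,0,0],[1,0,0,0,0,0,0],[1,0,0,0,0,0,1],[1,0,0,0,0,0,1],[1,0,0,0,0,0,1]]'
python3 st.py
python3 -m creep '[[1,0,0,0,0,0,1],[1,0,0,0,0,0,1],[1,0,0,0,0,0,1]]'
python3 st.py
```

```text
time_s: 8.43
ee_pos: [481.1, 26.2, 81.8]
ee_rot: [-180.0, -0.0, 141.5]
force: [1.8, -0.1, -8.9]
gripper_width: 15.7
[481.12  26.25  81.82] [-1.7998e+02 -1.0000e-02  1.4154e+02] [ 1.8  -0.11 -8.9 ] [ 0.12  -0.262  0.125] 15.7 8.425
time_s: 8.8
ee_pos: [481.1, 26.3, 81.9]
ee_rot: [-180.0, -0.0, 138.5]
force: [0.6, -0.1, -9.3]
gripper_width: 15.5
[481.11  26.27  81.88] [-1.7998e+02 -1.0000e-02  1.3854e+02] [ 0.63 -0.13 -9.29] [-0.024 -0.167  0.126] 15.5 8.8
```

```bash
python3 -m creep '[[1,0,0,0,0,0,1],[1,0,0,0,0,0,1],[1,0,0,0,0,0,1]]'
python3 st.py
```

```text
time_s: 9.18
ee_pos: [481.1, 26.2, 81.9]
ee_rot: [-180.0, -0.0, 135.5]
force: [0.6, -0.6, -9.1]
gripper_width: 15.6
[481.08  26.24  81.88] [-1.7998e+02 -1.0000e-02  1.3554e+02] [ 0.59 -0.59 -9.1 ] [-0.039 -0.086  0.106] 15.6 9.175
```

```bash
python3 -m creep '[[1,0,0,0,0,0,1],[1,0,0,0,0,0,1]]'
python3 st.py
```

```text
time_s: 9.43
ee_pos: [481.1, 26.3, 81.9]
ee_rot: [-180.0, -0.0, 133.5]
force: [0.3, -0.6, -8.4]
gripper_width: 15.6
[481.06  26.25  81.87] [-1.7997e+02 -1.0000e-02  1.3354e+02] [ 0.28 -0.63 -8.37] [-0.08  -0.056  0.133] 15.6 9.425
```

```bash
python3 -m creep '[[1,0,0,0,0,0,1],[1,0,0,0,0,0,1]]'
python3 st.py
```

```text
time_s: 9.68
ee_pos: [481.1, 26.2, 81.9]
ee_rot: [-180.0, -0.0, 131.5]
force: [0.2, -0.5, -9.2]
gripper_width: 15.8
[481.08  26.25  81.88] [-1.7997e+02 -1.0000e-02  1.3154e+02] [ 0.24 -0.51 -9.23] [-0.2    0.059  0.095] 15.8 9.675
```

```bash
python3 -m creep '[[1,0,0,0,0,0,1],[1,0,0,0,0,0,1]]'
python3 st.py
```

```text
time_s: 9.93
ee_pos: [481.1, 26.3, 81.9]
ee_rot: [-180.0, -0.0, 129.5]
force: [0.4, -0.6, -8.9]
gripper_width: 15.6
[481.06  26.25  81.89] [-1.7997e+02 -1.0000e-02  1.2954e+02] [ 0.42 -0.59 -8.95] [-0.145  0.055  0.098] 15.6 9.925
```

```bash
python3 -m creep '[[1,0,0,0,0,0,1],[1,0,0,0,0,0,1]]'
python3 st.py
```

```text
time_s: 10.18
ee_pos: [481.1, 26.3, 81.9]
ee_rot: [-180.0, -0.0, 127.5]
force: [-0.1, -1.0, -9.2]
gripper_width: 15.4
[481.07  26.25  81.93] [-179.97   -0.    127.54] [-0.07 -0.98 -9.23] [-0.166  0.154  0.059] 15.4 10.175
```

```bash
python3 -m creep '[[1,0,0,0,0,0,1],[1,0,0,0,0,0,1]]'
python3 st.py
```

```text
time_s: 10.42
ee_pos: [481.1, 26.4, 82.2]
ee_rot: [-180.0, -0.0, 125.5]
force: [-2.9, -0.8, -0.5]
gripper_width: 16.1
[481.1   26.41  82.22] [-1.7999e+02 -2.0000e-02  1.2552e+02] [-2.94 -0.81 -0.55] [-0.307  0.665  0.011] 16.1 10.425
```

The push vanished (−9.2 to −0.5 N) at yaw 125.5°, about 0.15 rad before the band's middle, so this is the notch. I turn a hair further into it and pull gently.

```bash
python3 -m creep '[[1,0,0,0,0,0,0.7],[1,0,0,-1,0,0,0],[1,0,0,-1,0,0,0]]'
python3 st.py
```

```text
time_s: 10.8
ee_pos: [481.2, 26.4, 84.3]
ee_rot: [-180.0, -0.0, 124.9]
force: [-2.7, -0.1, -2.8]
gripper_width: 15.5
[481.16  26.37  84.26] [-180.    -0.   124.9] [-2.73 -0.15 -2.77] [-0.213  0.692  0.034] 15.5 10.8
```

```bash
python3 -m creep '[[1,0,0,-1,0,0,0],[1,0,0,-1,0,0,0],[1,0,0,-1,0,0,0]]'
python3 st.py
```

```text
time_s: 11.18
ee_pos: [481.2, 26.3, 87.0]
ee_rot: [-180.0, -0.0, 124.9]
force: [-4.2, -0.6, -1.7]
gripper_width: 15.6
[481.15  26.34  86.96] [-1.7999e+02 -1.0000e-02  1.2490e+02] [-4.2  -0.55 -1.72] [-0.182  0.755 -0.003] 15.6 11.175
```

```bash
python3 -m creep '[[1,0,0,-1,0,0,0],[1,0,0,-1,0,0,0],[1,0,0,-1,0,0,0],[1,0,0,0,0,0,0]]'
python3 st.py
```

```text
time_s: 11.68
ee_pos: [481.2, 26.3, 90.1]
ee_rot: [-180.0, -0.0, 124.9]
force: [-4.3, 0.5, -1.3]
gripper_width: 15.4
[481.17  26.33  90.07] [-179.99   -0.    124.9 ] [-4.34  0.49 -1.3 ] [-0.121  0.908 -0.01 ] 15.4 11.675
```

Lifted 13.9 mm with no rising resistance. I go on to the stop in small steps.

```bash
python3 -m creep '[[1,0,0,-0.8,0,0,0],[1,0,0,-0.7,0,0,0],[1,0,0,0,0,0,0]]'
python3 st.py
```

```text
time_s: 12.05
ee_pos: [481.2, 26.3, 91.5]
ee_rot: [-180.0, -0.0, 124.9]
force: [-3.9, 0.1, -1.5]
gripper_width: 15.8
[481.2   26.32  91.48] [-179.99   -0.    124.9 ] [-3.87  0.12 -1.53] [-0.144  0.905  0.01 ] 15.8 12.05
```

```bash
python3 -m creep '[[1,0,0,-0.7,0,0,0],[1,0,0,0,0,0,0]]'
python3 st.py
python3 -m creep '[[1,0,0,-0.6,0,0,0],[1,0,0,0,0,0,0]]'
python3 st.py
```

```text
time_s: 12.3
ee_pos: [481.2, 26.3, 92.2]
ee_rot: [-180.0, -0.0, 124.9]
force: [-3.6, 0.5, -0.9]
gripper_width: 15.9
[481.22  26.34  92.18] [-179.99   -0.    124.91] [-3.57  0.55 -0.94] [-0.135  0.963  0.01 ] 15.9 12.3
time_s: 12.55
ee_pos: [481.1, 26.3, 92.3]
ee_rot: [-180.0, -0.0, 124.9]
force: [-3.8, -0.2, -6.8]
gripper_width: 15.6
[481.11  26.33  92.33] [-1.7998e+02 -1.0000e-02  1.2490e+02] [-3.77 -0.24 -6.85] [-0.18   0.67   0.013] 15.6 12.55
```

The stop is felt at 16.1 mm (−6.8 N). I relieve the strain and release.

```bash
python3 -m creep '[[1,0.5,-0.8,0.5,0,0,0],[1,0,0,0,0,0,0]]'
python3 st.py
python3 -m creep '[[0.8,0,0,0,0,0,0],[0.6,0,0,0,0,0,0],[0.4,0,0,0,0,0,0],[0.2,0,0,0,0,0,0],[0,0,0,0,0,0,0]]'
python3 -m creep '[[0,0,0,0,0,0,0],[0,0,0,0,0,0,0],[0,0,0,0,0,0,0],[0,0,0,0,0,0,0]]'
python3 st.py
python3 - <<'E'
from workcell import grab_frame
import cv2
for n,(x0,y0,x1,y1) in {"side":(220,150,300,240)}.items():
    f=grab_frame(n); cv2.imwrite(f"pics/g3_{n}.png",cv2.resize(f["frame"][y0:y1,x0:x1,::-1],None,fx=6,fy=6,interpolation=cv2.INTER_NEAREST))
E
```

```text
time_s: 12.8
ee_pos: [481.0, 26.3, 92.3]
ee_rot: [179.9, 0.0, 124.9]
force: [-1.2, -0.0, -6.0]
gripper_width: 15.5
[481.02  26.32  92.32] [1.7993e+02 5.0000e-02 1.2490e+02] [-1.18 -0.04 -6.04] [-0.018  0.356 -0.005] 15.5 12.8
time_s: 13.42
ee_pos: [480.5, 26.3, 92.4]
ee_rot: [180.0, 0.0, 124.9]
force: [0.0, -0.3, -1.3]
gripper_width: 55.4
time_s: 13.92
ee_pos: [480.3, 26.3, 92.2]
ee_rot: [-180.0, 0.0, 124.9]
force: [0.3, -0.8, -0.9]
gripper_width: 91.1
[480.31  26.27  92.21] [-179.99    0.    124.9 ] [ 0.3  -0.76 -0.94] [-0.001 -0.175  0.019] 91.1 13.925
```

View pics/g3_side.png

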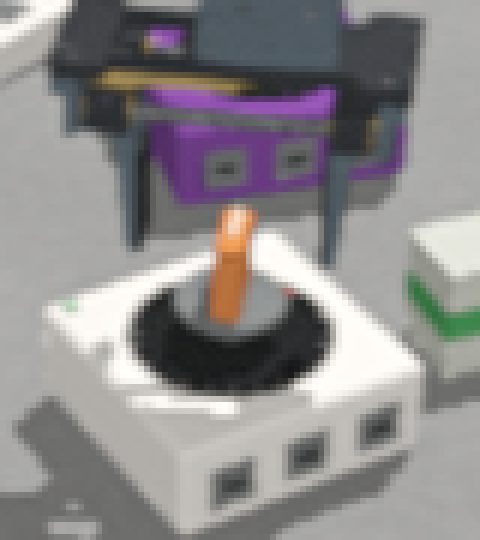

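The knob stands out by itself: the grey skirt is clearly above the black scale (crop 230,310), and the fingers are open and clear. I retreat upward and sideways, then measure.

```bash
python3 -m creep '[[0,0,0,-30,0,0,0],[0,0,0,-50,0,0,0],[0,0,0,-50,0,0,0],[0,0,0,0,0,0,0]]'
python3 -m creep '[[0,-40,-45,0,0,0,0],[0,-40,-45,0,0,0,0],[0,-40,-45,0,0,0,0],[0,0,0,0,0,0,0],[0,0,0,0,0,0,0]]'
python3 - <<'E'
from h import *
from workcell import grab_frame
for n,(x0,y0,x1,y1) in {"side":(200,170,320,250),"top":(215,165,275,220)}.items():
    f=grab_frame(n);pickle.dump(f,open(f"pics/{n}4.pkl","wb"))
    s=600//(x1-x0);cv2.imwrite(f"pics/g4_{n}.png",cv2.resize(f["frame"][y0:y1,x0:x1,::-1],None,fx=s,fy=s,interpolation=cv2.INTER_NEAREST))
    cv2.imwrite(f"pics/g4_{n}_full.png",f["frame"][:,:,::-1])
E
python3 st.py
```

```text
time_s: 14.48
ee_pos: [482.9, 26.4, 226.3]
ee_rot: [179.6, 0.3, 124.9]
force: [1.1, -0.6, -0.1]
gripper_width: 91.5
time_s: 15.1
ee_pos: [437.8, -148.9, 221.3]
ee_rot: [-180.0, -0.1, 124.9]
force: [0.3, -0.3, 0.5]
gripper_width: 91.2
[ 438.3  -148.17  221.69] [-1.7998e+02 -6.0000e-02  1.2500e+02] [ 0.41  0.12 -0.41] [ 0.053 -0.171 -0.015] 91.1 15.2
```

View pics/g4_side.png

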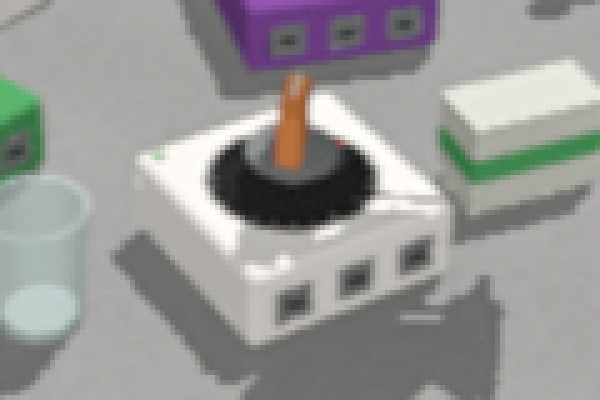

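View pics/g4_top.png

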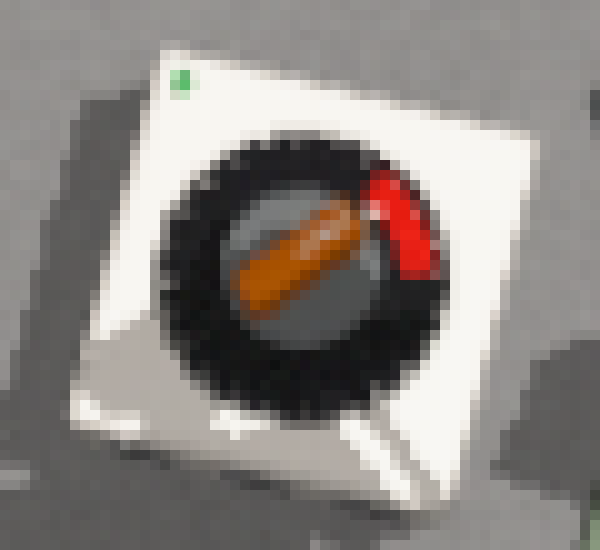

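View pics/g4_top_full.png

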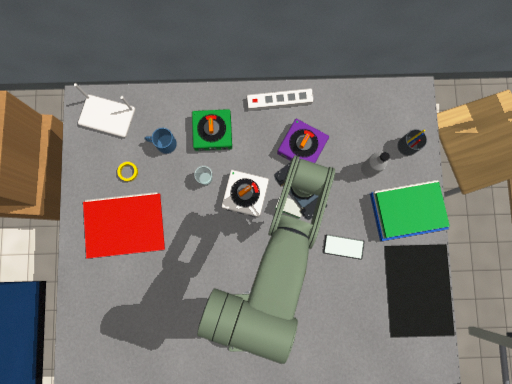

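The pointer touches the band in its upper half (top crop 375,210), and the knob stays raised after release. The other things are unmoved. One numeric check before handing in.

Run:
```python
from h import *
T=[pickle.load(open(f"pics/top{i}.pkl","rb")) for i in(0,4)];S=[pickle.load(open(f"pics/side{i}.pkl","rb")) for i in(0,4)]
o=lambda h,s,v:(h>6)&(h<20)&(s>130)&(v>70)
for t,s in zip(T,S):
    c=[]
    for f,w in((t,(215,165,275,220)),(s,(240,180,285,210))):
        y,x=np.nonzero(blobs(f,o,w));c.append((x.mean(),y.mean()))
        if f is t:
            Q=np.array([onz(t,u,v,107)[:2] for u,v in zip(x,y)],np.float32);l=cv2.fitLine(Q,2,0,.01,.01).ravel();print("dir",np.degrees(np.arctan2(l[1],l[0])))
        else: print("lowest orange row",y.max(),"top row",y.min(), "pred top at lift0/16",proj(f,(481.5,25.5,107))[1],proj(f,(481.5,25.5,123))[1])
    print(tri(t,c[0],s,c[1]))
from workcell import state,job_done
s=state();print(s["qvel"].round(2),s["force"].round(2))
job_done()
```

```text
dir -12.040708
lowest orange row 206 top row 191 pred top at lift0/16 193.70498238781306 189.4464101956037
(array([481.32299566,  24.60150494,  86.75186899]), np.float64(1.8983550325795087))
dir -54.718807
lowest orange row 203 top row 186 pred top at lift0/16 193.70498238781306 189.4464101956037
(array([480.71458481,  26.67920282, 100.77627546]), np.float64(1.2087320815159341))
[ 0.67 -0.17 -0.26 -0.2   0.08 -0.19] [ 0.41  0.12 -0.41]
the job is handed in; nothing more can be done
```

I turned the white timer's orange knob clockwise into the red band, found the notch and pulled the knob out to its stop, where it stayed after I let go. The job is handed in, at about 15 s of the 42 s allowed.

- **Notch:** with the knob lifted about 5.7 mm, the catch's push fell from about 9 N to almost nothing, roughly 0.15 rad before the band's middle. The pull then stayed at about 1 to 3 N until the stop, which I felt at 16.1 mm by the tool's reading.
- **Catch force:** the largest force I read on the tool while searching was about 9 N, well under the 20 N limit.
- **After release:** the camera puts the bar at −54.7°, against about −63° for the band's middle. That leaves the pointer tip about 5 mm from the middle.
- **Surroundings:** the gripper is open and clear, and the force on the tool reads about zero. In the last pictures nothing else on the desk looks moved, but the arm partly hides the carton from above. I judged this by eye and did not measure it.
- **Disagreement:** two-view measurement gave the bar's centre a 14 mm rise, against 16 mm by the tool. That is within the 2 mm calibration, and I trust the felt stop.

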